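# Sort the canning things

### The job

Clear up after canning: stand the two tall jars in the wooden crate, one in each cell, stand the two squat jars side by side on the low-rimmed metal tray, and set the stoneware pickling weight in the grey wash tub, flat on its floor with the knob up. Keep the jars and the weight upright all the time, and leave the spice shaker and the kitchen timer standing where they are.

Things in the scene. Friction and masses are not known exactly. Their poses are not given: they have to be found in the camera images.
- tall_jar_a: Tall straight-sided preserve jar, dark beetroot-red (may look grey in glare) with a bright steel lid, closed and filled (about 0.33 kg, +-30 %); a plain cylinder 54 mm in diameter, 100 mm tall (lid 54 mm across, the top 18 mm). Loose, stands upright on the counter. Origin: centre of its underside, z up. One of two alike, which may be exchanged.
- tall_jar_b: Tall straight-sided preserve jar, dark beetroot-red (may look grey in glare) with a bright steel lid, closed and filled (about 0.33 kg, +-30 %); a plain cylinder 54 mm in diameter, 100 mm tall (lid 54 mm across, the top 18 mm). Loose, stands upright on the counter. Origin: centre of its underside, z up. One of two alike, which may be exchanged.
- squat_jar_a: Squat preserve jar, dark beetroot-red (may look grey in glare) with a bright steel lid, closed and filled (about 0.25 kg, +-30 %); a plain cylinder 64 mm in diameter, 50 mm tall (lid 64 mm across, the top 14 mm). Loose, stands upright on the counter. Origin: centre of its underside, z up. One of two alike, which may be exchanged.
- squat_jar_b: Squat preserve jar, dark beetroot-red (may look grey in glare) with a bright steel lid, closed and filled (about 0.25 kg, +-30 %); a plain cylinder 64 mm in diameter, 50 mm tall (lid 64 mm across, the top 14 mm). Loose, stands upright on the counter. Origin: centre of its underside, z up. One of two alike, which may be exchanged.
- weight: Reddish-brown stoneware pickling weight (about 0.22 kg, +-30 %): a disc 60 mm in diameter and 14 mm thick with an upright round knob on its centre, 22 mm in diameter, from 14 mm to 50 mm above the underside. Loose, lies flat on the counter, knob up; lift it by the knob. Origin: centre of its underside, z up.
- crate: Light wooden jar crate, fixed to the counter, 86 mm along its x by 166 mm along its y, 55 mm high, open on top. A 6 mm divider across the middle makes two square cells, each 74 by 74 mm inside, centred 40 mm either side of the origin along the crate's y. Walls 6 mm, floor 6 mm thick. Origin: centre of its underside.
- tray: Low bare-metal tray, fixed to the counter, 110 mm along its x by 190 mm along its y, rim only 12 mm high, walls and floor 4 mm thick (inside 102 by 182 mm); the squat jars stand next to one another along its y. Origin: centre of its underside.
- tub: Grey plastic wash tub, fixed to the counter, open on top and undivided, 120 mm along its x by 180 mm along its y, 45 mm high, walls and floor 5 mm thick. Origin: centre of its underside.
- shaker: Bystander: amber glass spice shaker with steel cap, 36 mm in diameter, 75 mm tall, standing loose between the containers. Origin: centre of its underside. To be left standing in its place.
- timer: Bystander: small white kitchen timer, 38 mm in diameter, 56 mm tall, standing loose between the containers. Origin: centre of its underside. To be left standing in its place.
Mind the look-alikes: they are no part of the job. What is shaped like the squat_jar_b but green or pink is not meant.

How it is judged:
At the end, for the whole second after the job is handed in: Each crate cell holds one tall jar standing on the crate's floor (axis within about 14 mm of the cell's centre each way); both squat jars stand on the tray's floor inside its rim; the weight lies flat on the tub's floor, knob up. All five are upright within 0.12 rad and at rest ((((x of tall_jar_a in the frame of crate between -0.014 and 0.014 m and y of tall_jar_a in the frame of crate between 0.025 and 0.053 m and z of tall_jar_a in the frame of crate between 0 and 0.011 m) and (x of tall_jar_b in the frame of crate between -0.014 and 0.014 m and y of tall_jar_b in the frame of crate between -0.053 and -0.025 m and z of tall_jar_b in the frame of crate between 0 and 0.011 m)) or ((x of tall_jar_a in the frame of crate between -0.014 and 0.014 m and y of tall_jar_a in the frame of crate between -0.053 and -0.025 m and z of tall_jar_a in the frame of crate between 0 and 0.011 m) and (x of tall_jar_b in the frame of crate between -0.014 and 0.014 m and y of tall_jar_b in the frame of crate between 0.025 and 0.053 m and z of tall_jar_b in the frame of crate between 0 and 0.011 m))) and x of squat_jar_a in the frame of tray between -0.022 and 0.022 m and y of squat_jar_a in the frame of tray between -0.062 and 0.062 m and z of squat_jar_a in the frame of tray between 0 and 0.009 m and x of squat_jar_b in the frame of tray between -0.022 and 0.022 m and y of squat_jar_b in the frame of tray between -0.062 and 0.062 m and z of squat_jar_b in the frame of tray between 0 and 0.009 m and x of weight in the frame of tub between -0.03 and 0.03 m and y of weight in the frame of tub between -0.06 and 0.06 m and z of weight in the frame of tub between 0 and 0.01 m and angle between each of tall_jar_a, tall_jar_b, squat_jar_a, squat_jar_b, weight's own z axis and vertical below 0.12 rad and linear speed of each of tall_jar_a, tall_jar_b, squat_jar_a, squat_jar_b, weight below 0.02 m/s); the robot touches nothing.
It fails at once if a jar or the weight is tipped over (tilted more than 0.8 rad) (angle between any of tall_jar_a, tall_jar_b, squat_jar_a, squat_jar_b, weight's own z axis and vertical above 0.8 rad).
It fails at once if the spice shaker or the timer is pushed more than 30 mm from its place or tipped (more than 0.5 rad) (distance of any of shaker, timer from where it was at the start of the episode above 0.03 m or angle between any of shaker, timer's own z axis and vertical above 0.5 rad).
It also fails if it takes over 144 s, if anything falls off the work surface, if the arm or the gripper's body presses on something with over 40 N, if the wrist force passes 120 N, or if a joint passes its speed limit or range.

### The arm

A 7-joint arm with a two-finger parallel gripper is mounted at the origin on the work surface. World frame = base frame: x ahead of the robot, y to its left, z up, the work surface at z = 0. Lengths are in m, angles in rad, forces in N, time in s.
With the tool pointing down it reaches from about 0.4 to 0.85 m from the base axis. Payload 10.4 kg.
Tool frame: the origin (TCP) lies at the very end of the fingers, on their centre line; the grasp point (between the pads) lies manip.hold_point_z behind it (manip.hold_point_z is the distance from the TCP to the grasp point, in m); z points along the fingers, y is the direction in which the jaws open and shut (so a half turn about z gives the same grasp; the last joint's range is limited). The gripper opens to 85 mm and grips with 20 to 120 N. Pads are 22 mm wide; open, the fingers measure 114 mm over their backs; the gripper's body (76 mm by 85 mm) begins 54 mm behind the grasp point. The pads swing forward as they close: fully open they stand 13 mm farther back than shut.
Start: joints at [-1.256, 0.332, -0.065, 1.46, 0.022, 1.35, -0.088], TCP at [0.207, 0.59, 0.231] pointing down, gripper open.
Joint ranges: [-2.6, 2.6], [-0.5, 2.12], [-1.47, 1.34], [0.16, 2.42], [-1.27, 4.41], [0.06, 2.06], [-2.6, 2.6]. Speed limits (rad/s): [2.22, 2.22, 2.79, 2.79, 3.14, 3.14, 3.14].

### API

Orientations are given as a unit quaternion [x, y, z, w].
In Python, from workcell import manip gives the robot as it stands.
- The arm moves only by the tool jog_arm, never from a script. Its arguments are lists of equal length, an entry for each row: "translation": the shift along the world's x, y, z in mm, a list of three; "turn": the turn about the world's z in degrees. In form: {"translation": [[x, y, z], ...], "turn": [turn, ...]}. A call has 1 to 12 rows; each row is the pose to reach, as a shift and turn from the pose measured when the call began; what a row does not reach only later rows make up. A row lasts 1/12 s, in which the tool goes at most 41.7 mm and 7.16 degrees, less where a joint would pass 70% of its speed; a pose out of reach is approached as far as the arm can. A call with a gripper value outside its range is refused whole. "grip" is the finger opening in mm, from 0 to 85.4, set as the call begins (left out, the last holds). The fingers move at their own pace and stop on an object; "grip_force" is the grip in N (left out, the last holds). Time passes only in rows, so rows that repeat a pose let the fingers close. It gives the time, the measured TCP pose, the force and the opening at its end, in the units of the state.
- manip.get_obs(): the state, without advancing time (a new reading comes with each control period).
- manip.camera(name): name is "scene" or "top"; returns a dict with "frame" (480x640x3 uint8, red, green, blue), "mtx" (3x3 intrinsics, pixels), "k1" (the pictures are not rectified: a ray, as slopes to the right and down, at radius r is drawn at 1 + k1 r^2 times it, then the intrinsics apply), "pose" (4x4, takes a point from camera to world coordinates). Camera axes: x right, y down, z forward; pixel columns grow to the right and rows downward; lengths in m; the calibration is good to about 2 mm. A picture is of the moment at which its call begins. There is no depth.
- manip.hand_in(): hands the job in, once; it reports no verdict.
Trained networks look in a picture, given as the dict that the camera call returned (one of the last four; its "shot" number tells which), for a name from the list of things; names that differ only in an ending like _2 or _b are one class to them, and where a whole thing is asked for, a point or a joint stands for the part that bears it (a point fixed in the world has none). Each returns a list of dicts, best first, with "confidence" (0 to 1); they miss things now and then, are a little off and sometimes report something else, mostly with a low value. They report only what shows in the picture. A call takes as long as a camera call. They do not tell look-alikes from the thing itself.
- manip.outline_of(picture, label): "mask" (480x640 bool, what is visible of it) and "extent" ([left, top, right, bottom] in pixels, round what is visible of it).
- manip.pinpoint(picture, label): "at" ([column, row] in pixels: a listed point, or the origin of a listed thing).
The state is a dict: "clock": time; "joint_pos": joint angles; "joint_velocities": joint speeds; "tau": joint torques, N m; "position": TCP position; "ee_rot": TCP orientation; "ft_force": force on the tool from outside, world axes, zero at the start; "torque": the same for the moment, N m; "grip_width": opening from 0.0 (shut) to 1.0 (fully open).
Only numpy, scipy, OpenCV 4.12 (cv2) and the standard library are available. Lean on these libraries where they do the work, as an engineer would, in place of code of your own. Each camera call takes 0.05 s, during which the arm holds its last target. There are 200 camera calls.

## Working session

There is one attempt and no reset: what is moved stays moved. The work goes in short steps, Python scripts to look and compute and a tool call to move; the robot and the scene stay as the last step left them, time stands still between calls to the robot, and variables do not carry over. Pictures are saved under pics/ and viewed, about 12 in all and at most 16, crops included, and the job is handed in when it is done.

Besides the shell and the picture viewer there is one more tool, called after "Emit:" in YAML: its name, and indented under it one key for each argument. jog_arm: Moves the arm, as the interface text tells. Its arguments: {"type":"object","properties":{"translation":{"type":"array"},"turn":{"type":"array"},"grip":{"type":"number"},"grip_force":{"type":"number"}},"required":["translation","turn"]}

```bash
mkdir -p pics; cat > h.py <<'E'
import numpy as np, cv2
from workcell import manip
def px2w(c,uv,z):
    K=np.array(c["mtx"]);k=c["k1"];T=np.array(c["pose"])
    d=cv2.undistortPoints(np.array([[uv]],float),K,np.array([k,0,0,0,0.]))[0,0]
    r=T[:3,:3]@np.array([d[0],d[1],1]);o=T[:3,3]
    return o+r*(z-o[2])/r[2]
def w2px(c,p):
    K=np.array(c["mtx"]);T=np.linalg.inv(np.array(c["pose"]))
    return cv2.projectPoints(np.array([p],float),cv2.Rodrigues(T[:3,:3])[0],T[:3,3],K,np.array([c["k1"],0,0,0,0.]))[0][0,0]
def save(c,n): cv2.imwrite(f"pics/{n}.png",c["frame"][:,:,::-1])
E
python3 - <<'E'
from h import *
print(manip.hold_point_z, manip.get_obs())
for n in("top","scene"):
    c=manip.camera(n);save(c,n+"0");print(n,c["k1"],np.round(c["pose"],3).tolist())
    for l in "tall_jar_a squat_jar_a weight crate tray tub shaker timer".split():
        P=manip.pinpoint(c,l);O=manip.outline_of(c,l)
        print(l,[(np.round(p["at"]).tolist(),round(p["confidence"],2),np.round(px2w(c,p["at"],0)[:2],3).tolist()) for p in P],[(np.round(o["extent"]).tolist(),round(o["confidence"],2)) for o in O])
E
```

```text
0.0187 {'clock': 0.0, 'joint_pos': array([-1.2556353 ,  0.33287258, -0.06469575,  1.46095831,  0.02163521,
        1.34992249, -0.08843708]), 'joint_velocities': array([ 0.00020594,  0.00020659,  0.00033772,  0.00101031, -0.00074918,
        0.00095281, -0.00224177]), 'tau': array([ 1.38843880e-04, -6.25450373e+01,  4.91252658e-02, -3.91591287e+01,
        1.61745551e-02,  1.00740461e-02, -2.16354431e-05]), 'position': array([0.2070001 , 0.58931176, 0.23050739]), 'ee_rot': array([ 1.68035484e-01,  9.85780676e-01, -7.28690656e-04, -7.08504614e-05]), 'ft_force': array([-0.18983713, -0.50163505, -0.00749828]), 'torque': array([ 0.00078524, -0.02840713, -0.02161567]), 'grip_width': 1.001370128060292}
top -0.07167139643487766 [[0.013, -0.997, 0.079, 0.385], [-1.0, -0.012, 0.012, -0.011], [-0.011, -0.079, -0.997, 0.868], [0.0, 0.0, 0.0, 1.0]]
tall_jar_a [([257.0, 249.0], 0.77, [0.433, 0.127]), ([173.0, 275.0], 0.7, [0.379, 0.294])] [([234.0, 227.0, 271.0, 264.0], 0.8), ([142.0, 259.0, 186.0, 290.0], 0.75)]
squat_jar_a [([457.0, 295.0], 0.71, [0.347, -0.264]), ([511.0, 276.0], 0.69, [0.385,
[... 1562 characters left out ...]
[176.0, 197.0, 210.0, 228.0], 0.92), ([314.0, 238.0, 348.0, 278.0], 0.81), ([378.0, 210.0, 414.0, 272.0], 0.64), ([95.0, 238.0, 142.0, 278.0], 0.56), ([126.0, 204.0, 164.0, 242.0], 0.56)]
weight [([256.0, 275.0], 0.93, [0.44, -0.132])] [([239.0, 248.0, 270.0, 285.0], 0.72)]
crate [([522.0, 307.0], 0.9, [0.58, 0.312])] [([467.0, 264.0, 590.0, 330.0], 0.59)]
tray [([128.0, 339.0], 0.92, [0.579, -0.33])] [([53.0, 299.0, 194.0, 377.0], 0.69)]
tub [([352.0, 328.0], 0.93, [0.596, 0.016])] [([292.0, 279.0, 419.0, 360.0], 0.95)]
shaker [([235.0, 360.0], 0.87, [0.639, -0.168])] [([216.0, 316.0, 248.0, 372.0], 0.86)]
timer [([457.0, 344.0], 0.91, [0.648, 0.171])] [([447.0, 313.0, 471.0, 353.0], 0.58)]
```

View pics/top0.png

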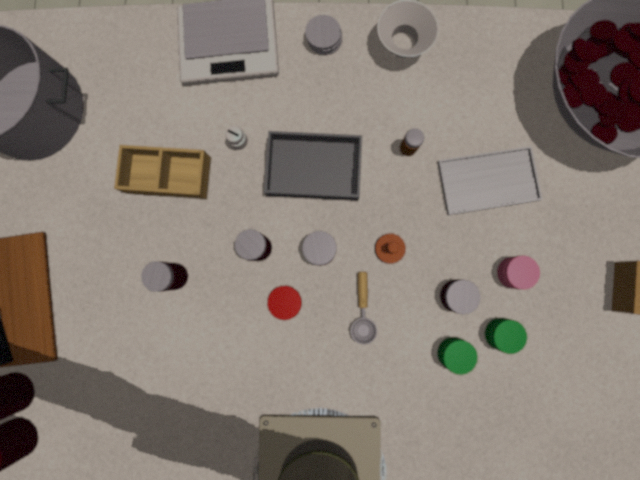

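View pics/scene0.png

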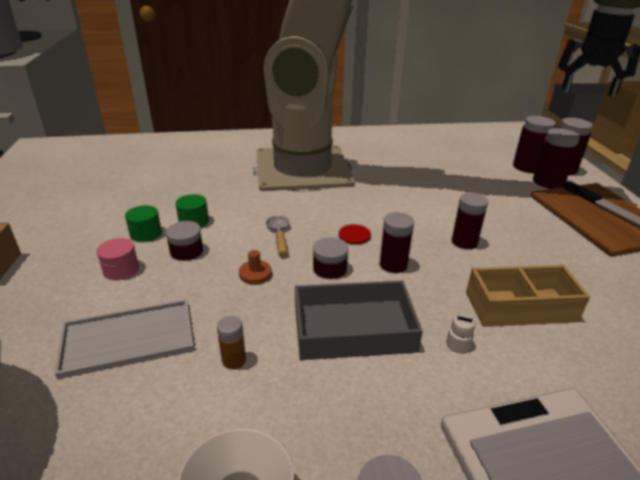

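The overhead picture shows the five targets:
- Tall jars: lids at (252,245) and (158,277).
- Squat jars: steel lids and dark bodies at (319,248) and (461,297).
- Weight: at (390,248).

There are five squat-jar candidates: (319,248) steel/dark, (461,297) steel/dark, (519,272) pink, (507,336) green and (458,356) green. The two dark ones with steel lids fit the description. Next I'll refine positions and confirm with a crop.

```bash
python3 - <<'E'
from h import *
c=manip.camera("top"); s=manip.camera("scene")
im=c["frame"]; g=cv2.cvtColor(im,cv2.COLOR_RGB2GRAY); vis=im.copy()
def circ(u,v,r0,r1,z,n):
    x0,y0=u-32,v-32; p=cv2.resize(g[y0:y0+64,x0:x0+64],None,fx=4,fy=4,interpolation=cv2.INTER_CUBIC)
    C=cv2.HoughCircles(cv2.GaussianBlur(p,(7,7),0),cv2.HOUGH_GRADIENT,1,200,param1=80,param2=12,minRadius=r0*4,maxRadius=r1*4)
    if C is None: print(n,"none");return
    a,b,r=C[0,0]/4; a+=x0;b+=y0; w=px2w(c,(a,b),z); print(n,(a,b,r),"world",np.round(w,4), "r_m",round(r*(c["pose"][2][3]-z)/c["mtx"][0][0],4))
    cv2.circle(vis,(int(a),int(b)),int(r),(0,255,0),1)
circ(252,245,12,20,.1,"T1");circ(158,277,12,20,.1,"T2");circ(319,248,14,21,.05,"S2");circ(461,297,14,21,.05,"S1");circ(390,249,12,19,.014,"W")
for l,z in(("crate",.055),("tray",.012),("tub",.045)):
    for cam in (c,s):
        O=manip.outline_of(cam,l)
        if not O: continue
        m=max(O,key=lambda o:o["confidence"])["mask"].astype(np.uint8)
        k=max(cv2.findContours(m,0,2)[0],key=cv2.contourArea)
        pts=np.array([px2w(cam,q[0],z)[:2] for q in k],np.float32)
        r=cv2.minAreaRect(pts); print(l,np.round(r[0],3),np.round(r[1],3),round(r[2],1),"pin",[np.round(px2w(cam,p["at"],0)[:2],4) for p in manip.pinpoint(cam,l)[:1]])
a=cv2.resize(vis[215:385,130:550],(800,324),interpolation=cv2.INTER_CUBIC)
b=cv2.resize(s["frame"][185:290,90:490],(800,210),interpolation=cv2.INTER_CUBIC)
save({"frame":np.vstack([a,b])},"crop")
E
```

```text
T1 (np.float32(257.625), np.float32(247.625), np.float32(13.55)) world [0.4292 0.1109 0.1   ] r_m 0.0235
T2 (np.float32(174.375), np.float32(276.125), np.float32(13.05)) world [0.3774 0.2562 0.1   ] r_m 0.0226
S2 none
S1 (np.float32(464.125), np.float32(296.875), np.float32(17.975)) world [ 0.346  -0.2632  0.05  ] r_m 0.0331
W (np.float32(389.875), np.float32(248.125), np.float32(15.625)) world [ 0.4364 -0.1308  0.014 ] r_m 0.0301
crate [0.574 0.303] [0.185 0.096] 86.1 pin [array([0.587 , 0.3175])]
crate [0.606 0.294] [0.2   0.143] 86.5 pin [array([0.5744, 0.3156])]
tray [ 0.574 -0.329] [0.115 0.198] 10.5 pin [array([ 0.5749, -0.3273])]
tray [ 0.583 -0.331] [0.123 0.19 ] 10.0 pin [array([ 0.5789, -0.3308])]
tub [0.59  0.019] [0.181 0.128] 88.0 pin [array([0.5919, 0.0164])]
tub [0.614 0.016] [0.182 0.162] 88.0 pin [array([0.5939, 0.0178])]
```

View pics/crop.png

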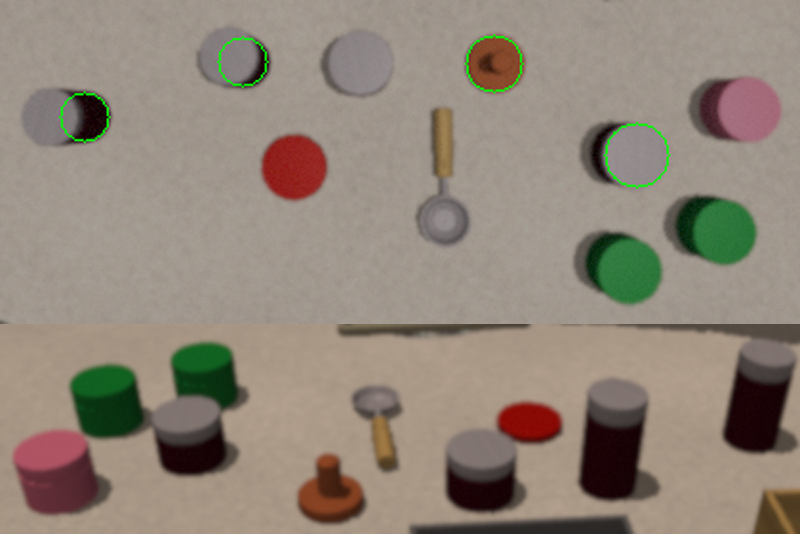

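The crop confirms the two steel-lidded dark squat jars as the real ones; pink and green are decoys. For the tall jars, the fitted circles caught the undersides. I'll project the lid centres read from the crop: (157.3,276.4), (251.3,244.9) and (319,248.1).

```bash
python3 - <<'E'
from h import *
c=manip.camera("top")
for n,uv,z in(("T2",(157.3,276.4),.1),("T1",(251.3,244.9),.1),("S2",(319,248.1),.05),("T2b",(174.4,276.1),0),("T1b",(257.6,247.6),0)):
    print(n,np.round(px2w(c,uv,z),4))
m=cv2.inRange(cv2.cvtColor(c["frame"],cv2.COLOR_RGB2HSV),(10,90,70),(30,255,255))[130:215,100:225]
k=max(cv2.findContours(m,0,2)[0],key=cv2.contourArea)+np.array([100,130])
print("crate corners",[np.round(px2w(c,p,.055)[:2],3).tolist() for p in cv2.boxPoints(cv2.minAreaRect(k))])
E
```

```text
T2 [0.3764 0.2867 0.1   ]
T1 [0.4338 0.1221 0.1   ]
S2 [0.4327 0.0051 0.05  ]
T2b [0.3766 0.291  0.    ]
T1b [0.4351 0.1269 0.    ]
crate corners [[0.535, 0.395], [0.626, 0.395], [0.614, 0.214], [0.525, 0.216]]
```

Emit:
jog_arm:
  translation:
    - [15,-27,0]
    - [34,-60,0]
    - [55,-98,0]
    - [77,-136,0]
    - [99,-175,0]
    - [119,-211,0]
    - [138,-244,-15]
    - [153,-271,-35]
    - [163,-289,-55]
    - [170,-301,-75]
    - [170,-301,-80]
    - [170,-301,-80]
  turn: [0,0,0,0,0,0,0,0,0,0,0,0]
  grip: 85
  grip_force: 50

```text
clock: 3.45
position: [0.3766, 0.2879, 0.1502]
ee_rot: [0.169, 0.986, -0.001, -0.001]
ft_force: [-0.5, 0.0, 0.4]
grip_width: 0.993
```

Emit:
jog_arm:
  translation:
    - [0,0,-15]
    - [0,0,-35]
    - [0,0,-55]
    - [0,0,-72]
    - [0,0,-83]
    - [0,0,-88]
    - [0,0,-88]
  turn: [0,0,0,0,0,0,0]

```text
clock: 4.03
position: [0.3763, 0.2885, 0.0621]
ee_rot: [0.168, 0.986, -0.001, -0.001]
ft_force: [-0.2, -0.7, -0.7]
grip_width: 0.994
```

Emit:
jog_arm:
  translation:
    - [0,0,0]
    - [0,0,0]
    - [0,0,0]
    - [0,0,0]
    - [0,0,0]
    - [0,0,0]
    - [0,0,0]
    - [0,0,0]
    - [0,0,0]
  turn: [0,0,0,0,0,0,0,0,0]
  grip: 45

```text
clock: 4.78
position: [0.3769, 0.2893, 0.0634]
ee_rot: [0.168, 0.986, -0.0, -0.0]
ft_force: [-1.2, 0.1, 5.2]
grip_width: 0.62
```

Emit:
jog_arm:
  translation:
    - [0,0,10]
    - [0,0,30]
    - [0,0,55]
    - [0,0,75]
    - [15,5,85]
    - [42,14,85]
    - [75,24,85]
    - [110,35,85]
    - [145,46,85]
    - [175,56,85]
    - [197,63,85]
    - [205,65,85]
  turn: [0,0,0,0,0,0,0,0,0,0,0,0]

```text
clock: 5.78
position: [0.5843, 0.3544, 0.1482]
ee_rot: [0.169, 0.986, -0.0, -0.0]
ft_force: [-1.0, -0.0, -4.4]
grip_width: 0.616
```

```bash
python3 - <<'E'
from h import *
c=manip.camera("top");s=manip.camera("scene")
o=manip.get_obs();print(o["clock"],o["position"],o["grip_width"],o["ft_force"])
save({"frame":np.hstack([cv2.resize(c["frame"][100:260,60:270],(400,305)),cv2.resize(s["frame"][170:353,400:640],(400,305))])},"t2")
E
```

```text
5.8833 [0.58261159 0.35386896 0.14804826] 0.6198212123453808 [-0.01978097 -0.48967416 -3.56074724]
```

View pics/t2.png

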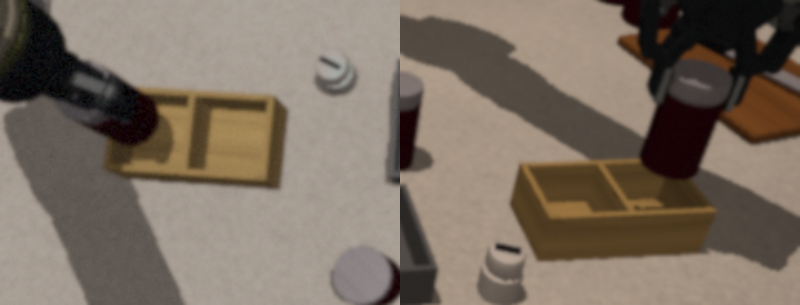

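The jar is held upright over the left cell. I'll check the crate centre from the divider before lowering.

```bash
python3 - <<'E'
from h import *
c=manip.camera("top")
im=c["frame"].copy()
# project assumed crate rim/divider & floor for overlay
def box(x,y,yaw):
    R=lambda a,b:(x+a*np.cos(yaw)-b*np.sin(yaw),y+a*np.sin(yaw)+b*np.cos(yaw))
    S=4; v=cv2.resize(im[130:215,90:250],None,fx=5,fy=5,interpolation=cv2.INTER_CUBIC)
    q=lambda a,b,z:tuple(int(t) for t in (w2px(c,(*R(a,b),z))-[90,130])*5)
    for z,col in((.055,(0,255,0)),):
        for A,B in(((-.043,-.083),(.043,-.083)),((.043,-.083),(.043,.083)),((.043,.083),(-.043,.083)),((-.043,.083),(-.043,-.083)),((-.043,0),(.043,0))):
            cv2.line(v,q(*A,z),q(*B,z),col,1)
    return v
save({"frame":box(.579,.314,np.radians(-3.9))},"crate")
E
```

```text
(no output)
```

View pics/crate.png

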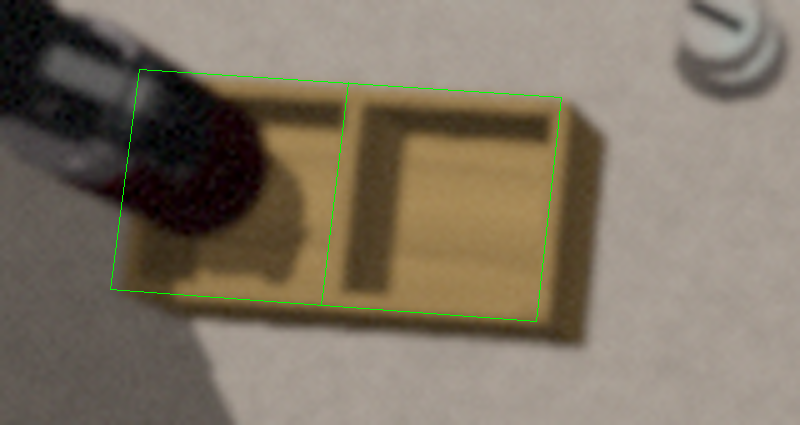

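The overlay shows the crate about 4 mm to the right of my estimate, so I take the centre as (.577,.311) with yaw −2.6°.

Emit:
jog_arm:
  translation:
    - [-3,-3,-5]
    - [-3,-3,-20]
    - [-3,-3,-35]
    - [-3,-3,-50]
    - [-3,-3,-62]
    - [-3,-3,-70]
    - [-3,-3,-75]
    - [-3,-3,-77]
    - [-3,-3,-77]
    - [-3,-3,-77]
  turn: [0,0,0,0,0,0,0,0,0,0]

```text
clock: 6.77
position: [0.5788, 0.3511, 0.0719]
ee_rot: [0.168, 0.986, -0.0, -0.001]
ft_force: [0.6, 0.2, -3.4]
grip_width: 0.617
```

Emit:
jog_arm:
  translation:
    - [0,0,-2]
    - [0,0,-3]
    - [0,0,-3]
  turn: [0,0,0]

```text
clock: 7.02
position: [0.5793, 0.3514, 0.0696]
ee_rot: [0.168, 0.986, 0.0, -0.0]
ft_force: [-0.4, 0.5, -0.5]
grip_width: 0.622
```

Emit:
jog_arm:
  translation:
    - [0,0,0]
    - [0,0,0]
    - [0,0,0]
    - [0,0,0]
    - [0,0,0]
    - [0,0,0]
    - [0,0,0]
    - [0,0,10]
    - [0,0,30]
    - [0,0,55]
    - [0,0,80]
    - [0,0,90]
  turn: [0,0,0,0,0,0,0,0,0,0,0,0]
  grip: 80

```text
clock: 8.02
position: [0.5807, 0.3521, 0.1644]
ee_rot: [0.169, 0.986, 0.002, 0.002]
ft_force: [0.4, -0.1, 1.1]
grip_width: 0.937
```

Emit:
jog_arm:
  translation:
    - [-8,-13,0]
    - [-25,-38,0]
    - [-43,-67,0]
    - [-62,-97,0]
    - [-82,-128,0]
    - [-101,-158,0]
    - [-119,-186,0]
    - [-134,-209,0]
    - [-144,-224,0]
    - [-147,-228,-5]
    - [-147,-228,-10]
    - [-147,-228,-10]
  turn: [0,0,0,0,0,0,0,0,0,0,0,0]
  grip: 85

```text
clock: 9.02
position: [0.4335, 0.1246, 0.1536]
ee_rot: [0.168, 0.986, 0.002, 0.002]
ft_force: [0.0, 0.6, 0.3]
grip_width: 0.993
```

Emit:
jog_arm:
  translation:
    - [0,0,-15]
    - [0,0,-35]
    - [0,0,-55]
    - [0,0,-75]
    - [0,0,-86]
    - [0,0,-92]
    - [0,0,-92]
    - [0,0,-92]
  turn: [0,0,0,0,0,0,0,0]

```text
clock: 9.68
position: [0.4339, 0.1252, 0.0617]
ee_rot: [0.168, 0.986, 0.002, 0.002]
ft_force: [0.5, 0.7, 0.6]
grip_width: 0.994
```

Emit:
jog_arm:
  translation:
    - [0,0,0]
    - [0,0,0]
    - [0,0,0]
    - [0,0,0]
    - [0,0,0]
    - [0,0,0]
    - [0,0,0]
    - [0,0,0]
    - [0,0,0]
  turn: [0,0,0,0,0,0,0,0,0]
  grip: 45

```text
clock: 10.43
position: [0.4346, 0.1256, 0.0628]
ee_rot: [0.168, 0.986, 0.002, 0.002]
ft_force: [-1.0, -0.8, 5.0]
grip_width: 0.619
```

Jaws across y would brush the first jar, so I'll turn them along x on the way.

Emit:
jog_arm:
  translation:
    - [0,0,12]
    - [0,0,35]
    - [0,0,60]
    - [5,5,80]
    - [18,19,87]
    - [36,37,87]
    - [56,58,87]
    - [77,80,87]
    - [98,102,87]
    - [117,121,87]
    - [132,137,87]
    - [140,145,87]
  turn: [0,-3,-8,-14,-20,-27,-34,-41,-48,-55,-62,-68]

```text
clock: 11.43
position: [0.5753, 0.273, 0.1492]
ee_rot: [0.692, 0.722, 0.001, 0.003]
ft_force: [-0.6, -0.3, -2.9]
grip_width: 0.617
```

```bash
python3 - <<'E'
from h import *
s=manip.camera("scene");c=manip.camera("top")
o=manip.get_obs();print(o["clock"],o["position"],o["ee_rot"],o["joint_pos"])
save({"frame":np.hstack([cv2.resize(c["frame"][100:260,60:270],(400,305)),cv2.resize(s["frame"][170:353,400:640],(400,305))])},"t1")
E
```

```text
11.5333 [0.57474556 0.27231541 0.14896167] [6.90800066e-01 7.23038808e-01 4.47658300e-04 3.15441704e-03] [-0.78877935  0.4181122   0.35334527  1.55458352 -0.14568892  1.19271963
 -0.36439227]
```

View pics/t1.png

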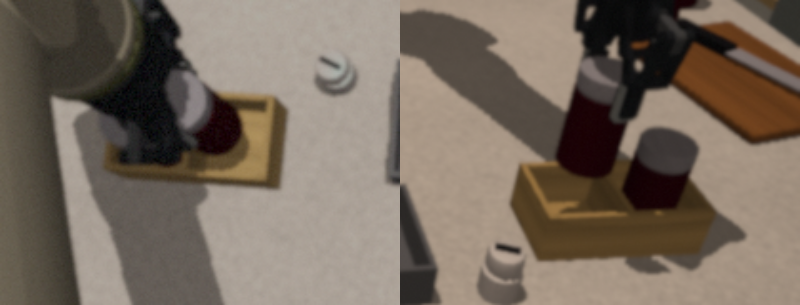

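The first jar stands in the left cell and the second hangs over the right cell.

Emit:
jog_arm:
  translation:
    - [0,-1,-5]
    - [0,-1,-20]
    - [0,-1,-35]
    - [0,-1,-50]
    - [0,-1,-62]
    - [0,-1,-71]
    - [0,-1,-76]
    - [0,-1,-79]
    - [0,-1,-81]
    - [0,-1,-81]
    - [0,-1,-81]
  turn: [0,0,0,0,0,0,0,0,0,0,0]

```text
clock: 12.45
position: [0.5751, 0.2714, 0.0689]
ee_rot: [0.691, 0.723, 0.001, 0.003]
ft_force: [-2.3, -1.4, 2.0]
grip_width: 0.617
```

Emit:
jog_arm:
  translation:
    - [0,0,0]
    - [0,0,0]
    - [0,0,0]
    - [0,0,0]
    - [0,0,0]
    - [0,0,0]
    - [0,0,0]
    - [0,0,10]
    - [0,0,30]
    - [0,0,55]
    - [0,0,80]
    - [0,0,90]
  turn: [0,0,0,0,0,0,0,0,0,0,0,0]
  grip: 80

```text
clock: 13.45
position: [0.5765, 0.2718, 0.1634]
ee_rot: [0.691, 0.723, 0.003, 0.004]
ft_force: [-0.1, -0.1, 0.7]
grip_width: 0.936
```

Emit:
jog_arm:
  translation:
    - [-8,-15,0]
    - [-24,-44,0]
    - [-42,-77,0]
    - [-61,-112,0]
    - [-80,-147,0]
    - [-98,-181,0]
    - [-115,-212,0]
    - [-130,-239,-10]
    - [-140,-258,-30]
    - [-145,-267,-50]
    - [-145,-267,-70]
    - [-145,-267,-75]
  turn: [0,0,0,0,0,0,0,0,0,0,0,0]
  grip: 85.4

```text
clock: 14.45
position: [0.4298, 0.004, 0.0864]
ee_rot: [0.691, 0.723, 0.002, 0.003]
ft_force: [-0.1, 0.5, 0.8]
grip_width: 1.001
```

```bash
python3 - <<'E'
from h import *
s=manip.camera("scene")
o=manip.get_obs();print(o["clock"],o["position"],o["ee_rot"])
for z in(.05,): print([np.round(px2w(s,p["at"],0),4) for p in manip.pinpoint(s,"squat_jar_b")])
save({"frame":cv2.resize(s["frame"][190:370,240:620],(800,379))},"s2")
E
```

```text
14.5 [0.43018872 0.00449247 0.08682923] [0.69104252 0.72280463 0.00204443 0.00308658]
[array([ 0.243 , -0.2506,  0.    ]), array([0.4356, 0.0017, 0.    ]), array([ 0.3349, -0.2611,  0.    ]), array([ 0.4028, -0.3719,  0.    ]), array([ 0.2765, -0.3551,  0.    ])]
```

View pics/s2.png

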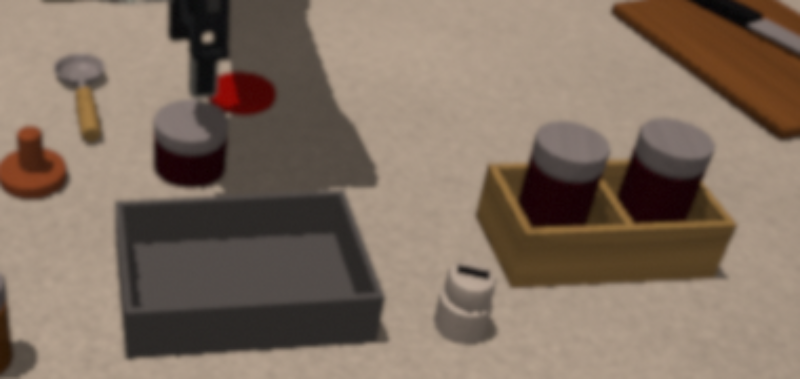

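Both tall jars stand in the crate. The fingers straddle the squat jar, which is at about x .432.

Emit:
jog_arm:
  translation:
    - [2,0,-8]
    - [2,0,-22]
    - [2,0,-36]
    - [2,0,-50]
    - [2,0,-60]
    - [2,0,-65]
    - [2,0,-67]
    - [2,0,-67]
  turn: [0,0,0,0,0,0,0,0]

```text
clock: 15.22
position: [0.4333, 0.0049, 0.0212]
ee_rot: [0.691, 0.723, 0.002, 0.004]
ft_force: [0.7, -0.1, -0.1]
grip_width: 1.003
```

Emit:
jog_arm:
  translation:
    - [0,0,0]
    - [0,0,0]
    - [0,0,0]
    - [0,0,0]
    - [0,0,0]
    - [0,0,0]
    - [0,0,0]
    - [0,0,0]
  turn: [0,0,0,0,0,0,0,0]
  grip: 55

```text
clock: 15.88
position: [0.4341, 0.0051, 0.0223]
ee_rot: [0.691, 0.723, 0.003, 0.004]
ft_force: [-3.0, -0.9, 10.3]
grip_width: 0.724
```

Emit:
jog_arm:
  translation:
    - [0,0,10]
    - [0,0,30]
    - [0,0,55]
    - [2,-5,73]
    - [10,-24,80]
    - [20,-50,80]
    - [32,-80,80]
    - [45,-112,80]
    - [58,-144,80]
    - [71,-177,80]
    - [84,-209,80]
    - [97,-241,80]
  turn: [0,0,0,0,0,0,1,2,3,4,5,6]

```text
clock: 16.88
position: [0.5316, -0.2373, 0.1025]
ee_rot: [0.651, 0.759, 0.004, 0.004]
ft_force: [1.0, 0.3, -1.2]
grip_width: 0.732
```

Emit:
jog_arm:
  translation:
    - [12,-31,0]
    - [24,-62,0]
    - [36,-90,0]
    - [46,-113,0]
    - [53,-130,0]
    - [55,-136,0]
    - [55,-137,0]
    - [55,-137,0]
  turn: [0,0,0,0,0,0,0,0]

```text
clock: 17.55
position: [0.5863, -0.3738, 0.1023]
ee_rot: [0.651, 0.759, 0.004, 0.003]
ft_force: [0.3, 0.9, -2.1]
grip_width: 0.733
```

```bash
python3 - <<'E'
from h import *
c=manip.camera("top");s=manip.camera("scene")
o=manip.get_obs();print(o["clock"],o["position"],o["ee_rot"],o["grip_width"])
v=cv2.resize(s["frame"][200:400,20:270],None,fx=3,fy=3,interpolation=cv2.INTER_CUBIC)
x,y,a=.578,-.330,np.radians(9)
R=lambda p,q,z:tuple(int(t) for t in (w2px(s,(x+p*np.cos(a)-q*np.sin(a),y+p*np.sin(a)+q*np.cos(a),z))-[20,200])*3)
cs=[R(p,q,.012) for p,q in((-.055,-.095),(.055,-.095),(.055,.095),(-.055,.095))]
cv2.polylines(v,[np.array(cs)],True,(0,255,0),1)
save({"frame":v},"tray")
E
```

```text
17.65 [ 0.58675907 -0.37272676  0.10253663] [0.65096142 0.75909225 0.00411277 0.00335731] 0.7335578269961909
```

View pics/tray.png

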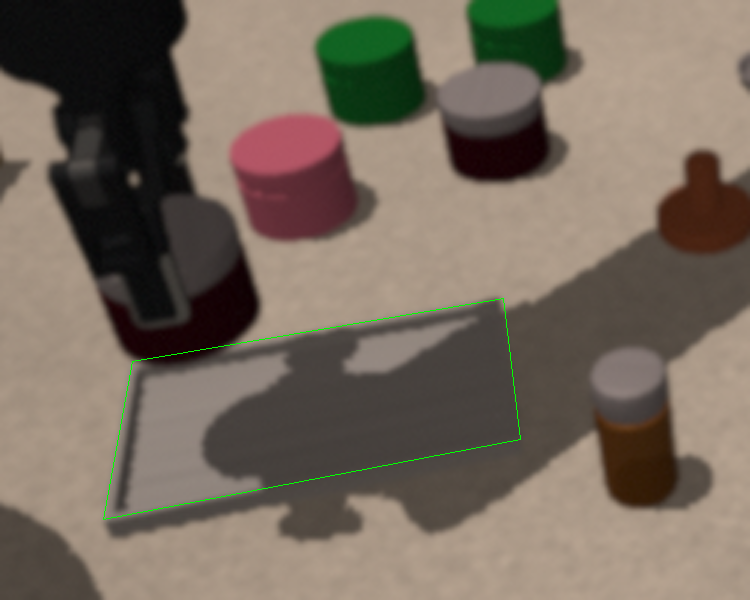

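The overlay fits the tray rim exactly. Lowering the first squat jar.

Emit:
jog_arm:
  translation:
    - [-2,1,-5]
    - [-2,1,-20]
    - [-2,1,-35]
    - [-2,1,-50]
    - [-2,1,-61]
    - [-2,1,-68]
    - [-2,1,-72]
    - [-2,1,-75]
    - [-2,1,-76]
    - [-2,1,-76]
  turn: [0,0,0,0,0,0,0,0,0,0]

```text
clock: 18.48
position: [0.585, -0.372, 0.0269]
ee_rot: [0.651, 0.759, 0.004, 0.004]
ft_force: [0.6, -0.3, -2.4]
grip_width: 0.733
```

Emit:
jog_arm:
  translation:
    - [0,0,0]
    - [0,0,0]
    - [0,0,0]
    - [0,0,0]
    - [0,0,0]
    - [0,0,0]
    - [0,0,0]
    - [0,0,10]
    - [0,0,30]
    - [0,0,55]
    - [0,0,75]
    - [0,0,80]
  turn: [0,0,0,0,0,0,0,0,0,0,0,0]
  grip: 82

```text
clock: 19.48
position: [0.5863, -0.3734, 0.1116]
ee_rot: [0.651, 0.759, 0.005, 0.006]
ft_force: [0.4, 0.1, -0.4]
grip_width: 0.957
```

Emit:
jog_arm:
  translation:
    - [-12,5,0]
    - [-36,16,0]
    - [-66,30,0]
    - [-98,44,0]
    - [-130,58,0]
    - [-161,72,0]
    - [-190,85,0]
    - [-214,96,0]
    - [-231,104,-5]
    - [-239,108,-15]
    - [-240,108,-25]
    - [-240,108,-25]
  turn: [0,1,3,5,7,9,11,13,14,14,14,14]
  grip: 85.4

```text
clock: 20.48
position: [0.3456, -0.2648, 0.0853]
ee_rot: [0.554, 0.833, 0.006, 0.005]
ft_force: [-0.4, -0.7, -0.4]
grip_width: 1.002
```

```bash
python3 - <<'E'
from h import *
s=manip.camera("scene")
o=manip.get_obs();print(o["clock"],o["position"],o["ee_rot"])
print([np.round(px2w(s,p["at"],0),4) for p in manip.pinpoint(s,"squat_jar_b")])
save({"frame":cv2.resize(s["frame"][190:390,40:280],(720,600),interpolation=cv2.INTER_CUBIC)},"s1")
E
```

```text
20.5333 [ 0.34620783 -0.26531568  0.08610608] [0.55380574 0.83261308 0.00519667 0.00525876]
[array([ 0.5826, -0.3727,  0.    ]), array([ 0.249 , -0.2549,  0.    ]), array([ 0.3435, -0.2619,  0.    ]), array([ 0.2736, -0.3537,  0.    ]), array([ 0.3913, -0.3741,  0.    ])]
```

View pics/s1.png

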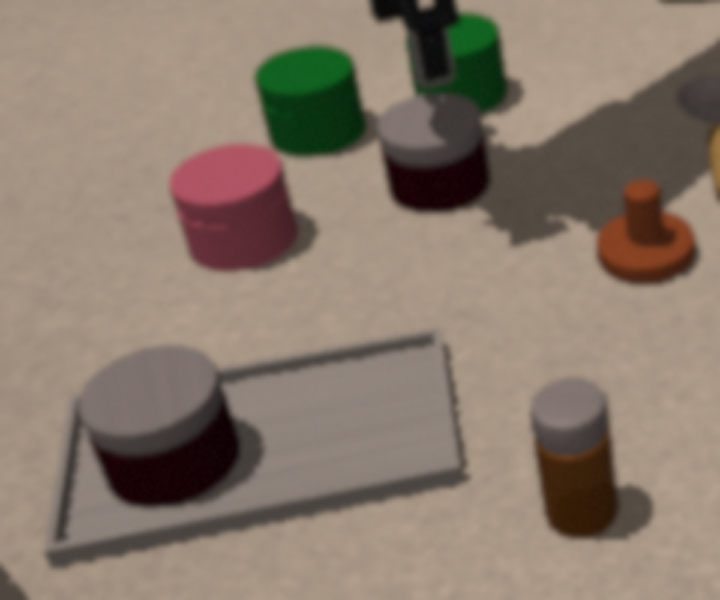

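The first squat jar stands flat inside the tray rim. The second is right below the fingers.

Emit:
jog_arm:
  translation:
    - [0,0,-8]
    - [0,0,-22]
    - [0,0,-36]
    - [0,0,-50]
    - [0,0,-59]
    - [0,0,-64]
    - [0,0,-66]
    - [0,0,-66]
  turn: [0,0,0,0,0,0,0,0]

```text
clock: 21.25
position: [0.3467, -0.266, 0.0205]
ee_rot: [0.554, 0.833, 0.005, 0.005]
ft_force: [-0.3, -0.4, 0.1]
grip_width: 1.0
```

Emit:
jog_arm:
  translation:
    - [0,0,0]
    - [0,0,0]
    - [0,0,0]
    - [0,0,0]
    - [0,0,0]
    - [0,0,0]
    - [0,0,0]
    - [0,0,0]
  turn: [0,0,0,0,0,0,0,0]
  grip: 55

```text
clock: 21.92
position: [0.3476, -0.2662, 0.0215]
ee_rot: [0.554, 0.833, 0.005, 0.006]
ft_force: [-2.0, 1.1, 10.3]
grip_width: 0.731
```

Emit:
jog_arm:
  translation:
    - [0,0,10]
    - [0,0,30]
    - [0,0,55]
    - [5,0,73]
    - [22,-2,80]
    - [48,-5,80]
    - [80,-8,80]
    - [113,-11,80]
    - [146,-14,80]
    - [178,-17,80]
    - [204,-20,80]
    - [220,-22,80]
  turn: [0,0,0,-1,-2,-4,-6,-8,-10,-12,-14,-14]

```text
clock: 22.92
position: [0.5704, -0.2872, 0.1012]
ee_rot: [0.651, 0.759, 0.005, 0.007]
ft_force: [0.9, 1.0, -2.0]
grip_width: 0.73
```

Emit:
jog_arm:
  translation:
    - [4,0,-2]
    - [4,0,-15]
    - [4,0,-30]
    - [4,0,-45]
    - [4,0,-57]
    - [4,0,-65]
    - [4,0,-70]
    - [4,0,-72]
    - [4,0,-72]
  turn: [0,0,0,0,0,0,0,0,0]

```text
clock: 23.67
position: [0.5742, -0.2872, 0.0291]
ee_rot: [0.651, 0.759, 0.005, 0.007]
ft_force: [0.6, 0.8, -2.0]
grip_width: 0.734
```

Still about 3.5 mm to lower. I'll settle it, then release.

Emit:
jog_arm:
  translation:
    - [-2,-1,-2]
    - [-2,-1,-3]
    - [-2,-1,-4]
    - [-2,-1,-4]
  turn: [0,0,0,0]

```text
clock: 24.0
position: [0.5723, -0.2885, 0.0258]
ee_rot: [0.651, 0.759, 0.005, 0.007]
ft_force: [-2.3, 0.3, 1.4]
grip_width: 0.732
```

Emit:
jog_arm:
  translation:
    - [0,0,0]
    - [0,0,0]
    - [0,0,0]
    - [0,0,0]
    - [0,0,0]
    - [0,0,0]
    - [0,0,0]
    - [0,0,10]
    - [0,0,30]
    - [0,0,55]
    - [0,0,80]
    - [0,0,100]
  turn: [0,0,0,0,0,0,0,0,0,0,0,0]
  grip: 82

```text
clock: 25.0
position: [0.5725, -0.289, 0.1285]
ee_rot: [0.651, 0.759, 0.005, 0.008]
ft_force: [0.5, -0.2, -0.1]
grip_width: 0.959
```

Emit:
jog_arm:
  translation:
    - [-8,9,0]
    - [-24,28,0]
    - [-43,51,0]
    - [-63,75,0]
    - [-83,99,0]
    - [-102,121,0]
    - [-118,140,0]
    - [-129,153,-8]
    - [-134,159,-20]
    - [-134,159,-38]
    - [-134,159,-40]
    - [-134,159,-40]
  turn: [0,0,0,0,0,0,0,0,0,0,0,0]
  grip: 60

```text
clock: 26.0
position: [0.4381, -0.1303, 0.0885]
ee_rot: [0.652, 0.759, 0.004, 0.008]
ft_force: [0.5, -0.6, -0.5]
grip_width: 0.707
```

```bash
python3 - <<'E'
from h import *
s=manip.camera("scene")
o=manip.get_obs();print(o["clock"],o["position"])
print([np.round(px2w(s,p["at"],0),4) for p in manip.pinpoint(s,"weight")])
save({"frame":cv2.resize(s["frame"][190:390,40:280],(720,600),interpolation=cv2.INTER_CUBIC)},"w")
E
```

```text
26.05 [ 0.43868071 -0.13051369  0.08914546]
[array([ 0.441 , -0.1322,  0.    ])]
```

View pics/w.png

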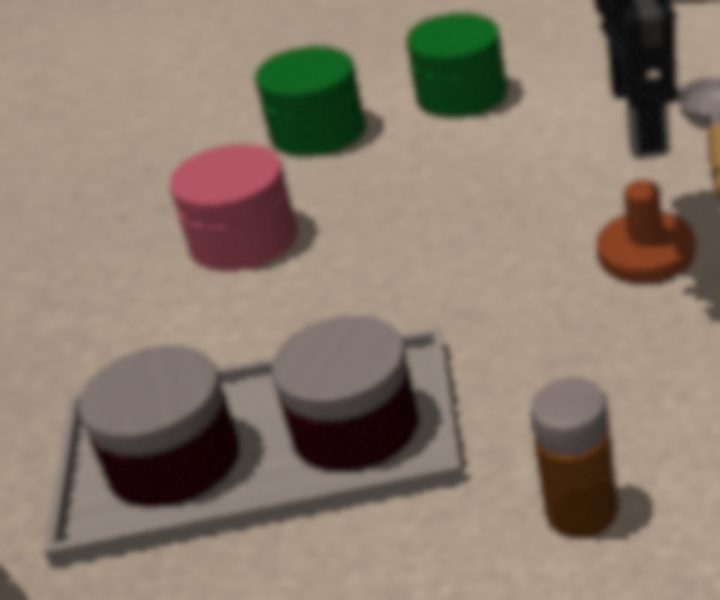

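Both squat jars stand in the tray, and the knob is centred below the fingers.

Emit:
jog_arm:
  translation:
    - [0,-1,-8]
    - [0,-1,-22]
    - [0,-1,-36]
    - [0,-1,-50]
    - [0,-1,-60]
    - [0,-1,-65]
    - [0,-1,-67]
    - [0,-1,-67]
  turn: [0,0,0,0,0,0,0,0]

```text
clock: 26.77
position: [0.4391, -0.1318, 0.0224]
ee_rot: [0.652, 0.758, 0.005, 0.008]
ft_force: [0.3, 0.2, -0.6]
grip_width: 0.703
```

Emit:
jog_arm:
  translation:
    - [0,0,0]
    - [0,0,0]
    - [0,0,0]
    - [0,0,0]
    - [0,0,0]
    - [0,0,0]
    - [0,0,0]
    - [0,0,0]
    - [0,0,0]
    - [0,0,0]
    - [0,0,0]
  turn: [0,0,0,0,0,0,0,0,0,0,0]
  grip: 12

```text
clock: 27.68
position: [0.4394, -0.1319, 0.0231]
ee_rot: [0.652, 0.758, 0.005, 0.008]
ft_force: [-2.7, 0.5, 7.0]
grip_width: 0.245
```

Emit:
jog_arm:
  translation:
    - [0,0,10]
    - [0,0,30]
    - [0,0,55]
    - [5,5,73]
    - [20,19,80]
    - [40,39,80]
    - [63,61,80]
    - [86,84,80]
    - [109,106,80]
    - [130,127,80]
    - [146,142,80]
    - [153,149,80]
  turn: [0,0,0,0,0,0,0,0,0,0,0,0]

```text
clock: 28.68
position: [0.5939, 0.0204, 0.1035]
ee_rot: [0.65, 0.76, 0.005, 0.009]
ft_force: [-0.4, 0.7, -2.1]
grip_width: 0.24
```

Emit:
jog_arm:
  translation:
    - [0,0,-5]
    - [0,0,-20]
    - [0,0,-35]
    - [0,0,-50]
    - [0,0,-61]
    - [0,0,-69]
    - [0,0,-73]
    - [0,0,-75]
    - [0,0,-75]
    - [0,0,-75]
  turn: [0,0,0,0,0,0,0,0,0,0]

```text
clock: 29.52
position: [0.5943, 0.0203, 0.0291]
ee_rot: [0.65, 0.759, 0.006, 0.009]
ft_force: [-0.3, -0.5, -2.6]
grip_width: 0.243
```

Emit:
jog_arm:
  translation:
    - [0,0,-1]
    - [0,0,-1]
    - [0,0,-1]
  turn: [0,0,0]

```text
clock: 29.77
position: [0.5947, 0.0204, 0.0285]
ee_rot: [0.65, 0.759, 0.006, 0.009]
ft_force: [-0.8, -0.8, -2.5]
grip_width: 0.24
```

Emit:
jog_arm:
  translation:
    - [0,0,0]
    - [0,0,0]
    - [0,0,0]
    - [0,0,0]
    - [0,0,0]
    - [0,0,0]
    - [0,0,10]
    - [0,0,30]
    - [0,0,60]
    - [0,0,95]
    - [0,0,130]
    - [0,0,150]
  turn: [0,0,0,0,0,0,0,0,0,0,0,0]
  grip: 55

```text
clock: 30.77
position: [0.5958, 0.0199, 0.1833]
ee_rot: [0.651, 0.759, 0.008, 0.011]
ft_force: [1.6, -0.1, 0.0]
grip_width: 0.647
```

Emit:
jog_arm:
  translation:
    - [-8,0,5]
    - [-28,0,15]
    - [-58,0,25]
    - [-90,0,25]
    - [-120,0,25]
    - [-140,0,25]
    - [-150,0,25]
    - [-150,0,25]
    - [-150,0,25]
  turn: [0,0,0,0,0,0,0,0,0]

```text
clock: 31.52
position: [0.4461, 0.02, 0.2091]
ee_rot: [0.651, 0.759, 0.009, 0.011]
ft_force: [0.4, -0.1, 0.1]
grip_width: 0.639
```

```bash
python3 - <<'E'
from h import *
s=manip.camera("scene")
o=manip.get_obs();print(o["clock"],o["position"],o["ft_force"])
for l,z in(("weight",.005),("tall_jar_a",.006),("squat_jar_a",.004),("shaker",0),("timer",0)): print(l,[np.round(px2w(s,p["at"],z)[:2],3).tolist() for p in manip.pinpoint(s,l)])
save(s,"end")
E
```

```text
31.5667 [0.44644774 0.01989903 0.20890039] [ 0.15481471 -0.41066772 -0.33407737]
weight [[0.591, 0.02], [0.581, 0.31]]
tall_jar_a [[0.574, 0.265], [0.582, 0.347]]
squat_jar_a [[0.269, -0.359], [0.568, -0.286], [0.267, -0.253], [0.397, -0.374], [0.584, -0.374], [0.643, -0.168]]
shaker [[0.642, -0.172]]
timer [[0.652, 0.169]]
```

View pics/end.png

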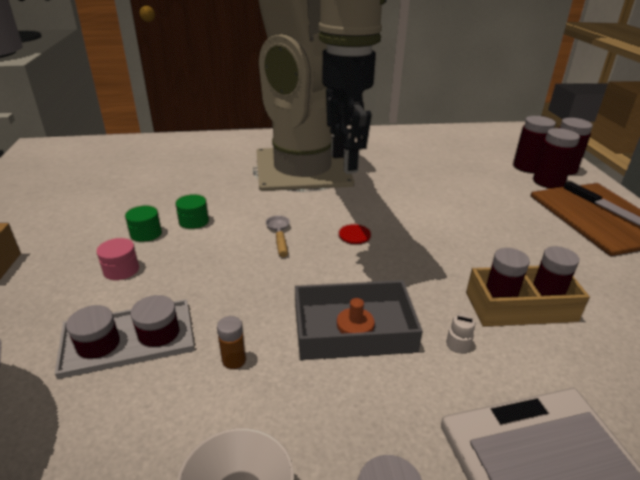

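Everything is in place:
- Both squat jars are in the tray at (95,333) and (155,320).
- The weight is flat in the tub at (356,318).
- The tall jars are in the crate at (508,275) and (557,270).
- The shaker and timer have not moved.

```bash
python3 -c "
from workcell import manip
print(manip.hand_in())"
```

```text
the job is handed in; nothing more can be done
None
```

All five things were put away and the job was handed in at about 32 s on the robot's clock, of the 144 s allowed. No verdict was reported.

- **Placing:** The tall jars stand one in each crate cell, the two steel-lidded squat jars stand side by side on the tray, and the weight is flat in the tub with its knob up.
- **Last checks:** In the final picture everything was upright. The measured positions were within about 6 mm of the cell centres and the chosen tray and tub spots.
- **Bystanders:** The shaker and timer were within 5 mm of where they started, which is about the measuring error. The arm was clear of everything.
- **Disagreements:** The first crate position was about 4 mm off, and I corrected it from a picture overlay before lowering the first jar. The circle fit on the tall jars caught their undersides instead of the lids, and it found nothing for one squat jar, so I read those lid centres from the picture. The networks also reported some other things as targets, such as the decoy jars, and I ignored those.

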